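One cycle of the hand jar labeller

ROBOT

A 6-joint arm with a two-finger parallel gripper is mounted at the origin on the work surface. World frame = base frame: x ahead of the robot, y to its left, z up, the work surface at z = 0. Lengths are in mm, angles in rad, forces in N, time in s.
With the tool pointing down it reaches from about 275 to 1000 mm from the base axis. Payload 8.4 kg.
Tool frame: the origin (TCP) lies at the very end of the fingers, on their centre line; the grasp point (between the pads) lies 19 mm behind it; z points along the fingers, y is the line along which they close (so a half turn about z gives the same grasp; the last joint's range is limited). The gripper opens to 85 mm and grips with 20 to 120 N. Pads are 22 mm wide; open, the fingers measure 114 mm over their backs; the gripper's body (76 mm by 85 mm) begins 54 mm behind the grasp point. The pads swing forward as they close: fully open they stand 13 mm farther back than shut.
Start: joints at [1.343, 0.353, 1.633, -0, 1.155, -0.002], TCP at [139.927, 609.137, 210.381] pointing down, gripper open.
Joint ranges: [-2.63, 2.63], [-0.92, 2.1], [0.06, 2.66], [-1.3, 4.44], [0, 2.69], [-3.02, 3.02]. Speed limits (rad/s): [2.22, 2.22, 2.79, 3.14, 3.14, 3.14].

INTERFACE

Orientations are given as [roll, pitch, yaw] about the fixed x, y, z axes, in that order (R = Rz(yaw) Ry(pitch) Rx(roll)).
In Python, from rig import telemetry, imaging, r gives the robot as it stands. The module is installed in compiled form; this text tells all that it offers.
- The arm moves only by the tool step_arm, never from a script. Its argument "moves" is a list of rows, each a list of 3 entries, a list of its own where there are three numbers: the turn, a rotation vector about the tool's x, y, z scaled (see below), then the shift along the tool's x, y, z scaled (see below), then the opening, from -1 (shut) to 1 (fully open). A call has 1 to 8 rows; each row is the pose to reach, as a shift and turn from the pose commanded when the call began, along the tool's axes at that moment; what a row does not reach only later rows make up. The controller multiplies each number of a shift by 200 mm and each number of a turn by 45 degrees. A row lasts 1/10 s, in which the tool goes at most 50 mm and 8.59 degrees, less where a joint would pass 70% of its speed; a pose out of reach is approached as far as the arm can. A call with a number of a shift or a turn outside -1 to 1 is refused whole. A call with a gripper value outside its range is refused whole. The fingers move at their own pace and stop on an object; "squeeze" is the grip in N (left out, the last holds). Time passes only in rows, so rows that repeat a pose let the fingers close. It gives the time, the measured TCP pose, the force, the opening and the grip force at its end, in the units of the state.
- telemetry.sense(): the state, without advancing time (a new reading comes with each control period).
- imaging.grab_frame(name): name is "side" or "top" or "wrist"; returns the picture (400x640x3 uint8, red, green, blue); there is no depth.
- imaging.calibration(name): a dict with "fx", "fy", "cx", "cy" (pixels), "cam_to_world" (4x4, takes a point from camera to world coordinates). Camera axes: x right, y up, looking along -z (the intrinsics and any distortion apply to the point x, -y, -z); pixel columns grow to the right and rows downward; lengths in mm; the calibration is good to about 2 mm. A picture is of the moment at which its call begins: read the wrist's pose just before it. calibration takes no time and is no camera call; for the wrist camera it gives the pose at the moment of the call.
- r.sign_off(): hands the job in; it is judged then, once.
Trained networks look in the newest picture that a camera, given by its name, has taken for a name from the list of things; names that differ only in an ending like _2 or _b are one class to them, and where a whole thing is asked for, a point or a joint stands for the part that bears it (a point fixed in the world has none). Each returns a list of dicts, best first, with "conf" (0 to 1); they miss things now and then, are a little off and sometimes report something else, mostly with a low value. They report only what shows in the picture. A call takes as long as a camera call. They do not tell look-alikes from the thing itself.
- imaging.recognise(camera, name): "extent" ([left, top, width, height] in pixels, round what is visible of it).
- imaging.mark_of(camera, name): "xy" ([column, row] in pixels: a listed point, or the origin of a listed thing).
The state is a dict: "clock": time; "qpos": joint angles; "qvel": joint speeds; "joint_efforts": joint torques, N m; "eef_pos": TCP position; "tcp_rot": TCP orientation; "contact_force": force on the tool from outside, world axes, zero at the start; "wrist_torque": the same for the moment, N m; "opening": opening from 0.0 (shut) to 1.0 (fully open); "grasp_force": force on a finger pad.
Only numpy, scipy, OpenCV 4.12 (cv2) and the standard library are available. Lean on these libraries where they do the work, as an engineer would, in place of code of your own. Each camera call takes 0.05 s, during which the arm holds its last target. There are 200 camera calls.

TASK

Run one cycle of the hand labeller on the jar that stands on it: pull the sprung feed slide out until its index bar is level with the mark (the pair of upright fins), hold it there for about a second, and let it return fully home. Then turn the jar table clockwise (seen from above) by its crank handle through one full turn and then on, still clockwise, until the handle comes to the fixed pointer, and leave it standing there. The jar must stay standing in its seat, and the other things around must not be knocked about.

Things in the scene. Friction and masses are not known exactly. Their poses are not given: they have to be found in the camera images.
- labeller: The hand labeller, fixed to the table: a grey base plate 280 mm (its x) by 460 mm (its y) by 20 mm thick; origin at the centre of its underside, x pointing away from the robot at yaw 0, z up. It carries the round jar table at y = +110 mm and the feed slide's track at y = -130 mm (a white label roll, 76 mm across, top 78 mm above the work surface, lies behind the track at x = +95 mm).
- table_axis (a point): Point on the vertical axis of the jar table, on its upper face (42 mm above the work surface). The table is an aluminium disc 210 mm across with a low rubber seat ring in the middle that holds the jar.
- crank_grip (a point): Point on the axis of the upright wooden crank handle that stands on the jar table, 85 mm from the table's axis. The handle is a round freely spinning sleeve 26 mm in diameter, its top 155 mm and its bottom 57 mm above the work surface; this point is 138 mm up, 17 mm under its top.
- pointer_tip (a point): Tip of the fixed pointer, a flat light-metal diamond, 42 mm from corner to corner, on a 30 mm wide post just outside the disc's rim, its inner corner 105 mm from the table's axis along the labeller's +x and 63 mm above the work surface; its top is at 67 mm, below the gripped part of the handle.
- crank (a joint): Angle of the jar table, growing clockwise seen from above; 0 when the handle stands at the pointer, on the line from the axis to the pointer. It starts between -1.0 and -0.25, that is, a little short of the pointer; so the handle passes the pointer (0) once and has made the required full turn when it next stands there, at 6.283. It turns stiffly and stays where it is left.
- feed (a joint): Travel of the feed slide in m: 0 fully home, growing as it is pulled along the labeller's -x (towards the robot). A spring pulls it home with 4 N at 0 and 9 N at the mark; the mark is at 0.060, the end stop at 0.095.
- feed_grip (a point): Point in the slide's upright black paddle, 105 mm above the work surface, 19 mm under the paddle's top. The paddle is 46 mm wide (labeller's y) and 14 mm thick (labeller's x) and stands 82 mm above a low steel carriage. The thin dark index bar crosses the carriage directly under the paddle.
- feed_mark (a point): Where feed_grip stands when the slide is exactly at the mark: in the plane of the two upright light-metal fins (6 mm thick, 24 mm wide, tops 65 mm above the work surface) which flank the track, 52 mm to each side of its middle, and 60 mm towards the robot from the slide's home.
- jar: The squat jar to be labelled, 68 mm across and 70 mm tall, brass-coloured lid, without a label, standing loose in the seat ring at the middle of the jar table; origin at the centre of its underside, its top 112 mm above the work surface.
- small_jar: Bystander: jar 60 mm across, 75 mm tall, on the base plate between jar table and feed track; origin under its centre.
- tall_jar_a: Bystander: jar 72 mm across, 105 mm tall, on the work surface between robot and labeller; origin under its centre.
- tall_jar_b: Bystander: jar 72 mm across, 105 mm tall, beyond the labeller; origin under its centre.
- tall_jar_c: Bystander: jar 72 mm across, 105 mm tall, beyond the labeller; origin under its centre.
- tape_roll: Bystander: empty roll core 100 mm across, 48 mm tall, to the left of the labeller; origin under its centre.
- label_brush: Bystander: brush 180 mm long lying on the right; origin under its middle.
- parcel: Bystander: cardboard box 120 x 180 x 100 mm on the left; origin under its centre.
Mind the look-alikes: they are no part of the job. Leave any black or red look-alike of the jar alone.

How it is judged (in metres and radians):
On the way, in this order (a step that is already met when the one before it is completed fails the run):
1. the feed slide is held at the mark (within 7 mm) for half a second, before the table has been turned (value of joint feed between 0.053 and 0.067 m and value of joint crank below 0.3 rad), for 0.5 s.
2. the feed slide is back home (within 8 mm), before the table has been turned (value of joint feed below 0.008 m and value of joint crank below 0.3 rad), for 0.1 s.
3. the jar table is past half of its turn, with the slide home (value of joint crank above 3.3 rad and value of joint feed below 0.008 m).
At the end, for the whole second after the job is handed in: The jar table has been turned clockwise past the pointer and one full turn further and rests with its handle at the pointer (within 0.17 rad, about 14 mm at the handle); the feed slide is home within 8 mm; the jar stands upright (within 0.2 rad) in its seat (within 15 mm of the table's axis) (value of joint crank between 6.113 and 6.453 rad and velocity of joint crank between -0.05 and 0.05 rad/s and value of joint feed below 0.008 m and angle between jar's own z axis and vertical below 0.2 rad and horizontal distance between jar and table_axis below 0.015 m); the robot touches nothing.
It fails at once if the jar is knocked over or out of its seat (angle between jar's own z axis and vertical above 0.5 rad or horizontal distance between jar and table_axis above 0.03 m).
It fails at once if a bystander is pushed more than 40 mm or a jar knocked over (distance of any of small_jar, tall_jar_a, tall_jar_b, tall_jar_c, tape_roll, label_brush, parcel from where it was at the start of the episode above 0.04 m or angle between any of small_jar, tall_jar_a, tall_jar_b, tall_jar_c's own z axis and vertical above 0.5 rad).
It also fails if it takes over 70 s, if anything falls off the work surface, if the arm or the gripper's body presses on something with over 40 N, if the wrist force passes 120 N, or if a joint passes its speed limit or range.

## Working session

There is one attempt and no reset: what is moved stays moved. The work goes in short steps, Python scripts to look and compute and a tool call to move; the robot and the scene stay as the last step left them, time stands still between calls to the robot, and variables do not carry over. Pictures are saved under pics/ and viewed, at most 13 in all, crops included, and the job is handed in when it is done.

Besides the shell and the picture viewer there is one more tool, called after "Emit:" in YAML: its name, and indented under it one key for each argument. step_arm: Moves the arm, as the interface text tells. Its arguments: {"type":"object","properties":{"moves":{"type":"array"},"squeeze":{"type":"number"}},"required":["moves"]}

```bash
mkdir -p pics; cat > h.py <<'E'
import numpy as np, cv2
from rig import telemetry, imaging, r
def save(n,f): cv2.imwrite('pics/'+f,imaging.grab_frame(n)[:,:,::-1])
def ray(c,uv):
    k=imaging.calibration(c);M=np.array(k['cam_to_world'])
    d=np.array([(uv[0]-k['cx'])/k['fx'],-(uv[1]-k['cy'])/k['fy'],-1]);return M[:3,3],M[:3,:3]@d
def at_z(c,uv,z):
    o,d=ray(c,uv);return o+d*(z-o[2])/d[2]
def proj(c,p):
    k=imaging.calibration(c);M=np.array(k['cam_to_world']);q=M[:3,:3].T@(np.array(p,float)-M[:3,3])
    return np.array([k['cx']+k['fx']*q[0]/-q[2],k['cy']-k['fy']*q[1]/-q[2]])
E
python3 - <<'E'
from h import *
s=telemetry.sense();print(s)
for c in('top','side'):
    save(c,c+'0.png');k=imaging.calibration(c);print(c,{a:(np.round(b,2).tolist()) for a,b in k.items()})
    for n,z in dict(table_axis=42,crank_grip=138,pointer_tip=63,feed_grip=105,feed_mark=105,jar=42,small_jar=20,labeller=0).items():
        print(n,[(np.round(d['xy']).tolist(),round(d['conf'],2),np.round(at_z(c,d['xy'],z)[:2]).tolist()) for d in imaging.mark_of(c,n)[:3]])
E
```

```text
{'clock': 0.0, 'qpos': array([ 1.34261484e+00,  3.53629665e-01,  1.63413873e+00, -1.25471752e-05,
        1.15520855e+00, -2.36825105e-03]), 'qvel': array([-0.0004513 , -0.00168489, -0.00018939, -0.00011313, -0.00137328,
       -0.00058162]), 'joint_efforts': array([ 2.10513746e-03, -6.05243683e+01, -3.42061722e+01,  1.42768804e-04,
        9.42763902e-03, -1.89145629e-05]), 'eef_pos': array([139.80633426, 608.63980718, 209.67128474]), 'tcp_rot': array([-3.14020834e+00,  8.19375448e-06,  2.91578450e+00]), 'contact_force': array([ 0.08321939,  0.2909763 , -0.5077348 ]), 'wrist_torque': array([-0.02644106,  0.01314912,  0.00587659]), 'grasp_force': 0.0, 'opening': 0.9971105154111444}
top {'fx': 509.92, 'fy': 509.92, 'cx': 324.75, 'cy': 210.02, 'cam_to_world': [[0.03, 0.98, -0.17, 301.35], [-1.0, 0.03, -0.0, 86.68], [0.0, 0.17, 0.99, 1609.39], [0.0, 0.0, 0.0, 1.0]]}
table_axis [([307.0, 203.0], 0.83, [594.0, 149.0]), ([388.0, 157.0], 0.7, [750.0, -104.0])]
crank_grip [([284.0, 177.0], 0.61, [654.0, 217.0]), ([386.0, 155.0], 0.38, [729.0, -85.0])]
pointer_tip [([306.0, 169.0], 0.62, [697
[... 468 characters left out ...]
y': 198.88, 'cam_to_world': [[0.85, 0.28, -0.45, 103.12], [-0.53, 0.41, -0.74, -654.67], [-0.02, 0.87, 0.5, 628.09], [0.0, 0.0, 0.0, 1.0]]}
table_axis [([325.0, 216.0], 0.92, [593.0, 140.0])]
crank_grip [([332.0, 171.0], 0.61, [649.0, 192.0])]
pointer_tip [([352.0, 200.0], 0.69, [682.0, 141.0]), ([324.0, 217.0], 0.63, [571.0, 111.0])]
feed_grip [([376.0, 235.0], 0.95, [591.0, -73.0])]
feed_mark [([354.0, 248.0], 0.61, [525.0, -85.0]), ([259.0, 205.0], 0.25, [432.0, 189.0])]
jar [([319.0, 216.0], 0.8, [582.0, 150.0]), ([251.0, 262.0], 0.78, [350.0, 69.0]), ([210.0, 243.0], 0.67, [298.0, 193.0])]
small_jar [([389.0, 236.0], 0.71, [694.0, -2.0])]
labeller [([341.0, 247.0], 0.93, [584.0, 51.0])]
```

View pics/top0.png

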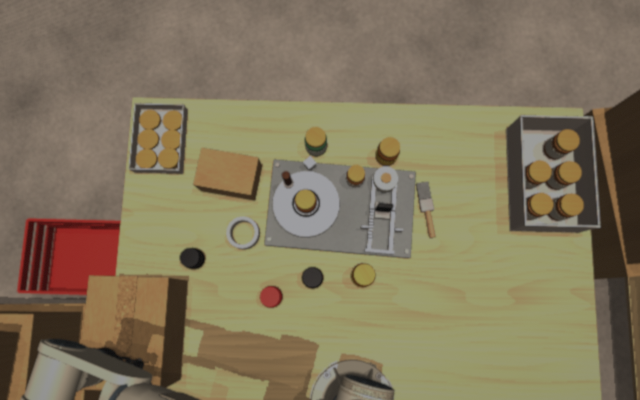

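View pics/side0.png

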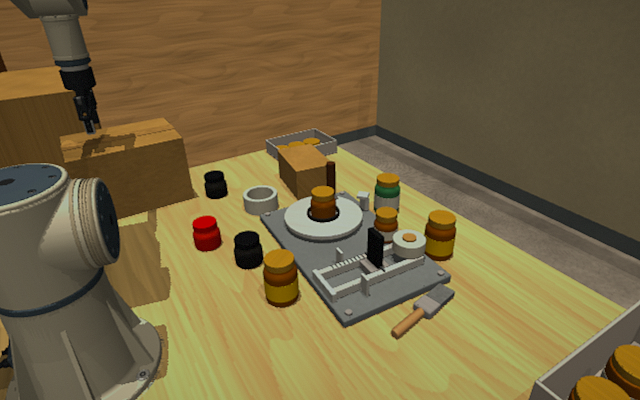

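The plate is at about (342,207) in the top view, with the jar on the disc at (306,202). The handle is at (286,178), the pointer at (310,162), the paddle at (384,208) and the fins at (363/402,229).

Look-alikes:
- **Jar:** black (192,258), black (313,278), red (270,297), tall_jar_a (363,275), small_jar (356,175), tall jars (316,140) and (388,151). The jar is the one in the seat at (306,202).
- **Crank handle:** the black paddle (384,208). The handle is the brown post at (286,178).
- **Pointer:** the fins. The pointer is the diamond at (310,162).

Next I fit the labeller pose and check it in a crop.

```bash
cat > fit.py <<'E'
from h import *
from scipy.optimize import least_squares
obs=[]
for c in('top','side'):
    imaging.grab_frame(c)
    for n in('table_axis','pointer_tip','feed_grip','feed_mark','labeller','crank_grip'):
        d=imaging.mark_of(c,n)
        if d: obs.append((c,n,np.array(d[0]['xy'])))
def pts(p):
    x,y,a,f,th=p;R=np.array([[np.cos(a),-np.sin(a)],[np.sin(a),np.cos(a)]])
    w=lambda u,v,z:np.r_[R@[u,v]+[x,y],z]
    return dict(table_axis=w(0,110,42),pointer_tip=w(105,110,63),feed_grip=w(f,-130,105),feed_mark=w(f-60,-130,105),labeller=w(0,0,0),
      crank_grip=w(85*np.cos(th),110-85*np.sin(th),138)),w
f=lambda p:np.concatenate([proj(c,pts(p)[0][n])-o for c,n,o in obs])
s=least_squares(f,[587,40,0,0,-.7],loss='soft_l1',f_scale=2)
print(np.round(s.x,3));P,w=pts(s.x)
for n,v in P.items(): print(n,np.round(v,1),[ (c,np.round(o-proj(c,v),1).tolist()) for c,m,o in obs if m==n])
im=imaging.grab_frame('top')[:,:,::-1][140:270,245:445];im=cv2.resize(im,None,fx=4,fy=4,interpolation=cv2.INTER_CUBIC)
q=lambda v:tuple(int(t) for t in (proj('top',v)-[245,140])*4+2)
for v in P.values(): cv2.circle(im,q(v),4,(255,0,255),1)
cv2.polylines(im,[np.array([q(w(a,b,20)) for a,b in((140,230),(140,-230),(-140,-230),(-140,230))])],True,(0,0,255))
cv2.polylines(im,[np.array([q(w(105*np.cos(t),110+105*np.sin(t),42)) for t in np.linspace(0,6.28,60)])],True,(0,255,0))
cv2.imwrite('pics/fit.png',im)
E
python3 fit.py
```

```text
[ 5.83254e+02  4.66290e+01 -7.90000e-02  7.15400e+00 -7.51000e-01]
table_axis [591.9 156.3  42. ] [('top', [-62.3, 29.7]), ('side', [0.8, 0.2])]
pointer_tip [696.6 148.   63. ] [('top', [0.1, -1.6]), ('side', [-0.3, 0.9])]
feed_grip [580.1 -83.5 105. ] [('top', [4.8, 0.9]), ('side', [-0.3, 0.0])]
feed_mark [520.3 -78.8 105. ] [('top', [-1.0, 4.2]), ('side', [3.5, -4.5])]
labeller [583.3  46.6   0. ] [('top', [2.1, -0.6]), ('side', [-0.5, -2.1])]
crank_grip [658.4 209.2 138. ] [('top', [-0.1, -1.2]), ('side', [-0.7, 1.6])]
```

View pics/fit.png

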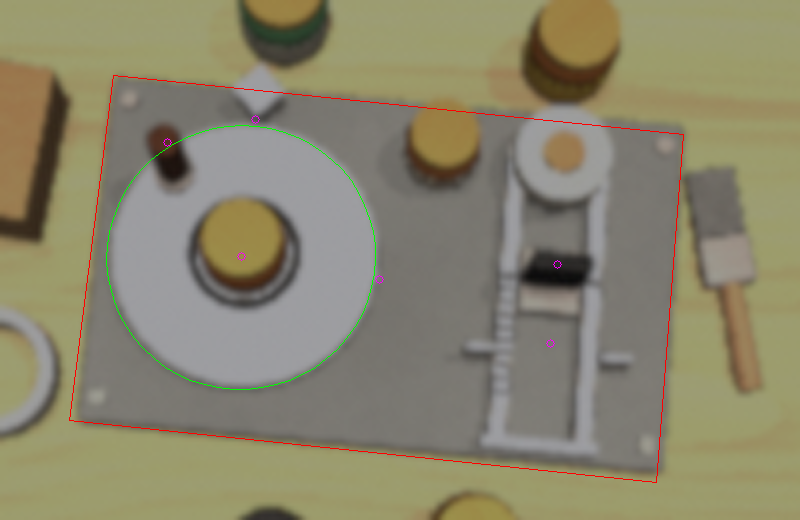

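The crop confirms the disc fit. The plate yaw is slightly too large, since the real right corners are about 2–3 px higher. I'll refine it with the plate outline.

```bash
python3 - <<'E'
from h import *
from scipy.optimize import least_squares
im=imaging.grab_frame('top');g=cv2.cvtColor(cv2.resize(im,None,fx=4,fy=4,interpolation=cv2.INTER_CUBIC),cv2.COLOR_RGB2HSV)
m=((g[:,:,1]<45)&(g[:,:,2]>60)).astype(np.uint8)*255
m[:,:245*4]=0;m[:,420*4:]=0;m[:600]=0;m[1080:]=0
m=cv2.morphologyEx(m,cv2.MORPH_OPEN,np.ones((13,13)))
n,l,st,_=cv2.connectedComponentsWithStats(m);i=1+st[1:,4].argmax()
cn=max(cv2.findContours((l==i).astype(np.uint8),cv2.RETR_EXTERNAL,cv2.CHAIN_APPROX_NONE)[0],key=cv2.contourArea)[:,0,:]
hull=cn
W=np.array([at_z('top',(c-1.5)/4,20)[:2] for c in hull])
def loc(p,W):
    R=np.array([[np.cos(p[2]),-np.sin(p[2])],[np.sin(p[2]),np.cos(p[2])]]);return (W-p[:2])@R
def f(p):
    L=loc(p,W);dx=np.abs(L[:,0])-140;dy=np.abs(L[:,1])-230
    return np.where(np.abs(dx)<np.abs(dy),dx,dy)
s=least_squares(f,[583,45,-.07],loss='cauchy',f_scale=2);r_=f(s.x)
print(np.round(s.x,3),len(W),np.mean(np.abs(r_)<3))
L=loc(s.x,W)
for k,nm,sel in((0,'x+',L[:,0]>100),(0,'x-',L[:,0]<-100),(1,'y+',L[:,1]>200),(1,'y-',L[:,1]<-200)): print(nm,np.percentile(L[sel,k],[25,50,75]).round(1))
o,d=ray('top',(308,203));print('img size',st[i])
E
```

```text
[ 5.87598e+02  4.45190e+01 -6.10000e-02] 1942 0.554582904222451
x+ [134.6 136.6 137. ]
x- [-139.6 -139.3 -138.9]
y+ [226.1 226.5 226.9]
y- [-228.9 -228.6 -228.3]
img size [  1060    628    601    402 183103]
```

Emit:
step_arm:
  moves:
    - [[0, 0, 0.9], [-1, -1, 0], 0.2]
    - [[0, 0, 0.9], [-1, -1, 0], 0.2]
    - [[0, 0, 0.9], [-1, -1, 0], 0.2]
    - [[0, 0, 0.9], [-1, -1, 0], 0.2]
    - [[0, 0, 0.9], [-1, -1, 0], 0.2]
    - [[0, 0, 0.9], [-1, -1, 0], 0.2]
    - [[0, 0, 0.9], [-1, -1, 0], 0.2]

```text
clock: 2.4
eef_pos: [291.5, 366.4, 210.5]
tcp_rot: [-3.141, 0.001, 2.206]
contact_force: [-0.4, -0.1, -0.5]
opening: 0.599
grasp_force: 0.0
```

```bash
cat >> h.py <<'E'
def plan(targets,yaw=None):
    s=telemetry.sense();R=cv2.Rodrigues(np.zeros(3))[0]
    y0=s['tcp_rot'][2];p0=s['eef_pos'];X=np.array([np.cos(y0),np.sin(y0),0]);Y=np.array([np.sin(y0),-np.cos(y0),0])
    if yaw is not None: print('turn z',round((y0-yaw)/(np.pi/4),3))
    for t in targets:
        d=np.array(t,float)-p0;print(np.round([d@X/200,d@Y/200,-d[2]/200],3).tolist())
    return s
E
python3 -c "
from h import *
s=plan([(585,-87,230)],1.51);print(s['eef_pos'],s['tcp_rot'],s['clock'])"
```

```text
turn z 0.886
[-2.696, -0.163, -0.097]
[291.46813066 366.39067931 210.54348363] [-3.14147712e+00  9.76083938e-04  2.20565934e+00] 2.4
```

Emit:
step_arm:
  moves:
    - [[0, 0, 0.886], [-1, -0.06, -0.1], 0.2]
    - [[0, 0, 0.886], [-1, -0.06, -0.1], 0.2]
    - [[0, 0, 0.886], [-1, -0.06, -0.1], 0.2]
    - [[0, 0, 0.886], [-1, -0.06, -0.1], 0.2]
    - [[0, 0, 0.886], [-1, -0.06, -0.1], 0.2]
    - [[0, 0, 0.886], [-1, -0.06, -0.1], 0.2]

```text
clock: 3.0
eef_pos: [400.4, 201.1, 230.7]
tcp_rot: [3.141, -0.001, 1.509]
contact_force: [-0.4, 0.4, -0.2]
opening: 0.6
grasp_force: 0.0
```

```bash
python3 -c "
from h import *
s=plan([(585,-87,230)],1.51);print(s['eef_pos'],s['tcp_rot'],s['clock'])"
```

```text
turn z -0.001
[-1.381, 1.01, 0.003]
[400.42716613 201.12484418 230.6518456 ] [ 3.14114252e+00 -6.34900260e-04  1.50883589e+00] 3.0
```

Emit:
step_arm:
  moves:
    - [[0, 0, 0], [-1, 0.6, 0], 0.2]
    - [[0, 0, 0], [-1, 0.6, 0], 0.2]
    - [[0, 0, 0], [-1, 0.6, 0], 0.2]
    - [[0, 0, 0], [-1, 0.6, 0], 0.2]
    - [[0, 0, 0], [-1, 0.6, 0], 0.2]
    - [[0, 0, 0], [-1, 0.6, 0], 0.2]

```text
clock: 3.6
eef_pos: [509.7, -6.4, 230.2]
tcp_rot: [3.141, 0.001, 1.515]
contact_force: [-0.3, 1.2, 0.0]
opening: 0.599
grasp_force: 0.0
```

Emit:
step_arm:
  moves:
    - [[0, 0, 0], [-0.38, 0.1, 0], 0.2]
    - [[0, 0, 0], [-0.38, 0.1, 0], 0.2]
    - [[0, 0, 0], [-0.38, 0.1, 0], 0.2]
    - [[0, 0, 0], [-0.38, 0.1, 0], 0.2]

```text
clock: 4.0
eef_pos: [523.3, -80.5, 230.1]
tcp_rot: [-3.141, -0.001, 1.515]
contact_force: [-0.8, 1.0, -0.1]
opening: 0.6
grasp_force: 0.0
```

```bash
python3 - <<'E'
from h import *
s=telemetry.sense();print(s['eef_pos'],s['tcp_rot'],s['clock']);save('wrist','w1.png')
for n,z in dict(feed_grip=105,feed_mark=105,table_axis=42,crank_grip=138,pointer_tip=63).items():
    print(n,[(np.round(d['xy']).tolist(),round(d['conf'],2),np.round(at_z('wrist',d['xy'],z)[:2]).tolist()) for d in imaging.mark_of('wrist',n)[:2]])
E
```

```text
[523.32692784 -80.50614924 230.06394492] [-3.14084646e+00 -8.05257834e-04  1.51523631e+00] 4.0
feed_grip [([379.0, 195.0], 0.75, [579.0, -81.0])]
feed_mark [([319.0, 194.0], 0.98, [524.0, -77.0])]
table_axis []
crank_grip []
pointer_tip []
```

View pics/w1.png

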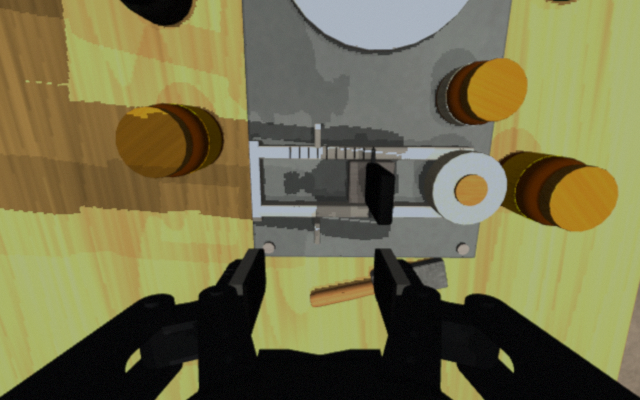

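The wrist view shows the paddle at (379,195), the fins at (318,133) and (317,232), and the fingers clear above the track. I'll overlay the modelled paddle and fins and refine the estimate.

```bash
cat > ov.py <<'E'
from h import *
import sys
x,y,a,f=map(float,sys.argv[1:5])
im=imaging.grab_frame('wrist')[:,:,::-1][80:280,220:520].copy()
g=cv2.resize(im,None,fx=2.6,fy=2.6,interpolation=cv2.INTER_CUBIC)
w=lambda u,v,z:np.r_[x+np.cos(a)*u-np.sin(a)*v,y+np.sin(a)*u+np.cos(a)*v,z]
q=lambda p:tuple(int(t) for t in (proj('wrist',p)-[220,80])*2.6+.8)
def rect(cx,cy,hx,hy,z,col): cv2.polylines(g,[np.array([q(w(cx+i*hx,cy+j*hy,z)) for i,j in((1,1),(1,-1),(-1,-1),(-1,1))])],True,col)
rect(f,-130,7,23,124,(255,0,255));rect(f,-130,7,23,42,(255,0,255))
for s in(52,-52): rect(f-60,-130+s,3,12,65,(0,0,255))
rect(0,0,140,230,20,(0,255,0))
cv2.polylines(g,[np.array([q(w(95+38*np.cos(t),-130+38*np.sin(t),78)) for t in np.linspace(0,6.28,40)])],True,(255,0,0))
cv2.polylines(g,[np.array([q(w(105*np.cos(t),110+105*np.sin(t),42)) for t in np.linspace(0,6.28,80)])],True,(255,0,0))
cv2.imwrite('pics/'+sys.argv[5],g);print(w(f,-130,105),w(f-60,-130,105),w(0,110,42))
E
python3 ov.py 586.5 43.5 -0.061 5 ov1.png
```

```text
[583.56561739 -86.56302087 105.        ] [523.67721278 -82.90529026 105.        ] [593.20583946 153.29540845  42.        ]
```

View pics/ov1.png

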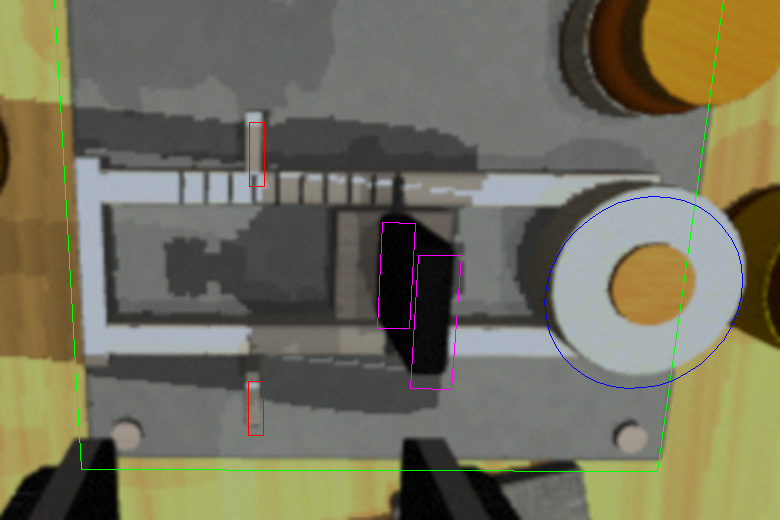

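The overlay shows the true position about 3.5 mm further in +y than modelled (label roll, paddle top and plate edge all agree), with x within 1–2 mm. So the paddle is at about (582.5,-83). I'll descend and grip it across its thickness.

Emit:
step_arm:
  moves:
    - [[0, 0, 0], [0.004, 0.296, 0], 0.2]
    - [[0, 0, 0], [0.004, 0.296, 0], 0.2]
    - [[0, 0, 0], [0.004, 0.296, 0], 0.2]
    - [[0, 0, 0], [0.004, 0.296, 0.25], 0.2]
    - [[0, 0, 0], [0.004, 0.296, 0.5], 0.2]
    - [[0, 0, 0], [0.004, 0.296, 0.6], 0.2]
    - [[0, 0, 0], [0.004, 0.296, 0.71], 0.2]
    - [[0, 0, 0], [0.004, 0.296, 0.71], 0.2]

```text
clock: 5.15
eef_pos: [579.3, -84.1, 85.7]
tcp_rot: [-3.136, -0.0, 1.513]
contact_force: [-0.5, 0.3, -0.3]
opening: 0.6
grasp_force: 0.0
```

Emit:
step_arm:
  moves:
    - [[0, 0, 0], [0, 0, 0], -1]
    - [[0, 0, 0], [0, 0, 0], -1]
    - [[0, 0, 0], [0, 0, 0], -1]
    - [[0, 0, 0], [0, 0, 0], -1]
    - [[0, 0, 0], [0, 0, 0], -1]
    - [[0, 0, 0], [0, 0, 0], -1]
  squeeze: 40

```text
clock: 5.75
eef_pos: [580.9, -84.5, 90.0]
tcp_rot: [-3.139, 0.0, 1.513]
contact_force: [-9.2, -0.1, 10.5]
opening: 0.149
grasp_force: 39.8
```

```bash
python3 - <<'E'
from h import *
s=plan([]);print({k:s[k] for k in('eef_pos','tcp_rot','contact_force','opening','grasp_force','clock')})
save('wrist','w2.png');save('top','t2.png')
E
```

```text
{'eef_pos': array([580.93063656, -84.5151656 ,  90.00856612]), 'tcp_rot': array([-3.13916684e+00,  1.79189549e-05,  1.51299949e+00]), 'contact_force': array([-9.24541233, -0.07194859, 10.52550864]), 'opening': 0.1485167019067541, 'grasp_force': 39.77113902568817, 'clock': 5.75}
```

View pics/w2.png

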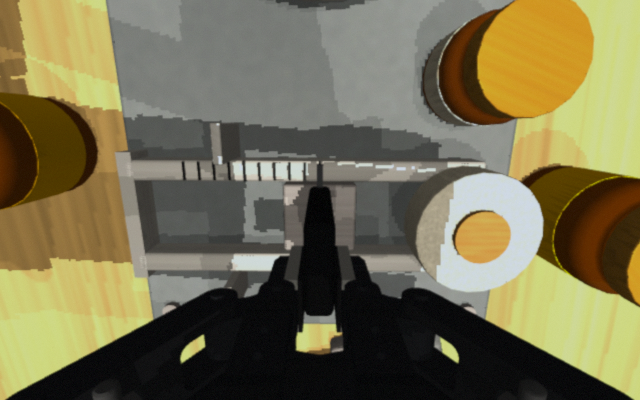

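The paddle is held and the slide is home at TCP x≈581. Pulling out about 60 mm.

Emit:
step_arm:
  moves:
    - [[0, 0, 0], [0, -0.1, 0], -1]
    - [[0, 0, 0], [0, -0.2, 0], -1]
    - [[0, 0, 0], [0, -0.26, 0], -1]
    - [[0, 0, 0], [0, -0.295, 0], -1]
    - [[0, 0, 0], [0, -0.295, 0], -1]
    - [[0, 0, 0], [0, -0.295, 0], -1]

```text
clock: 6.45
eef_pos: [526.5, -81.1, 90.1]
tcp_rot: [3.135, -0.0, 1.513]
contact_force: [8.5, 1.3, -7.0]
opening: 0.148
grasp_force: 42.2
```

```bash
python3 - <<'E'
from h import *
s=telemetry.sense();print(s['eef_pos'],s['contact_force'],s['clock'])
im=imaging.grab_frame('wrist')[:,:,::-1][100:330,100:420];cv2.imwrite('pics/w3.png',cv2.resize(im,None,fx=2.5,fy=2.5))
E
```

```text
[526.53857491 -81.1492056   90.09517649] [ 8.54973384  1.27678681 -7.02249726] 6.45
```

View pics/w3.png

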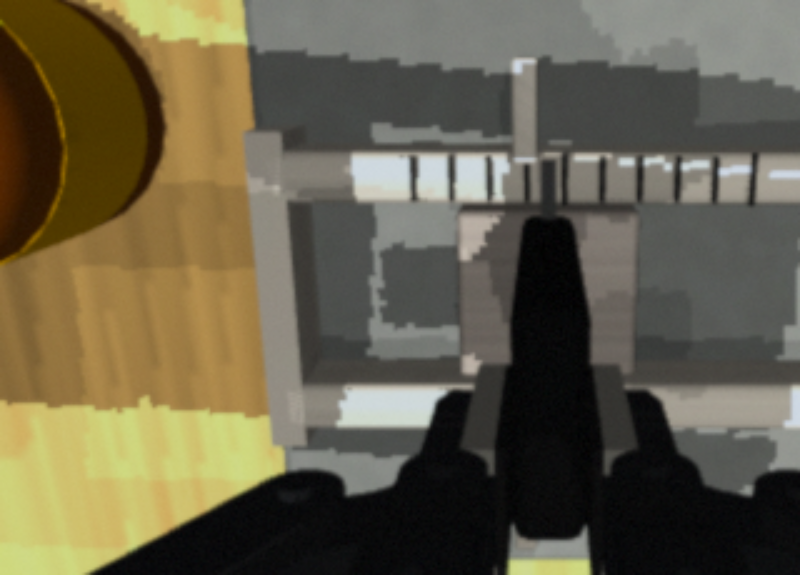

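The index bar is at (549,185) in the crop and the fin at (525,110), so it is about 5 mm short, which agrees with the TCP reading (526.5 against 521). One more nudge, then hold.

Emit:
step_arm:
  moves:
    - [[0, 0, 0], [0, -0.027, 0], -1]
    - [[0, 0, 0], [0, -0.027, 0], -1]
    - [[0, 0, 0], [0, -0.027, 0], -1]
    - [[0, 0, 0], [0, -0.027, 0], -1]
    - [[0, 0, 0], [0, -0.027, 0], -1]
    - [[0, 0, 0], [0, -0.027, 0], -1]
    - [[0, 0, 0], [0, -0.027, 0], -1]
    - [[0, 0, 0], [0, -0.027, 0], -1]

```text
clock: 7.3
eef_pos: [521.7, -80.9, 90.1]
tcp_rot: [3.135, -0.0, 1.513]
contact_force: [8.7, 2.3, -6.6]
opening: 0.149
grasp_force: 42.2
```

```bash
python3 - <<'E'
from h import *
s=telemetry.sense();print(s['eef_pos'],s['contact_force'],s['clock'])
im=imaging.grab_frame('wrist')[:,:,::-1][100:330,100:420];cv2.imwrite('pics/w4.png',cv2.resize(im,None,fx=2.5,fy=2.5))
E
```

```text
[521.65905475 -80.87293612  90.1065438 ] [ 8.66491202  2.27829938 -6.5642088 ] 7.3
```

View pics/w4.png

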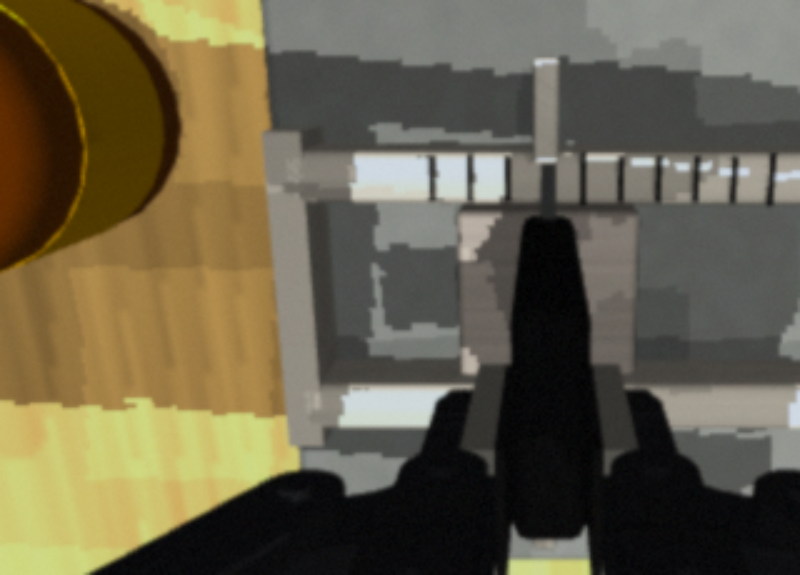

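The bar (549) is level with the fin (545). I'll hold a little longer, then let it home.

Emit:
step_arm:
  moves:
    - [[0, 0, 0], [0, 0, 0], -1]
    - [[0, 0, 0], [0, 0, 0], -1]
    - [[0, 0, 0], [0, 0, 0], -1]
    - [[0, 0, 0], [0, 0.1, 0], -1]
    - [[0, 0, 0], [0, 0.2, 0], -1]
    - [[0, 0, 0], [0, 0.27, 0], -1]
    - [[0, 0, 0], [0, 0.315, 0], -1]
    - [[0, 0, 0], [0, 0.315, 0], -1]

```text
clock: 8.15
eef_pos: [580.9, -84.5, 90.0]
tcp_rot: [-3.14, 0.0, 1.513]
contact_force: [-6.2, 1.1, 13.0]
opening: 0.148
grasp_force: 44.6
```

Emit:
step_arm:
  moves:
    - [[0, 0, 0], [0, 0, 0], -1]
    - [[0, 0, 0], [0, 0, 0], 0.2]
    - [[0, 0, 0], [0, 0, 0], 0.2]
    - [[0, 0, 0], [0, 0, 0], 0.2]
    - [[0, 0, 0], [0, 0, 0], 0.2]

```text
clock: 8.65
eef_pos: [581.2, -84.5, 88.5]
tcp_rot: [3.141, 0.0, 1.513]
contact_force: [0.1, -0.6, -0.4]
opening: 0.603
grasp_force: 0.0
```

```bash
python3 - <<'E'
from h import *
s=telemetry.sense();print(s['eef_pos'],s['contact_force'],s['opening'],s['clock'])
E
```

```text
[581.17017862 -84.5092767   88.47785041] [ 0.12853724 -0.58902214 -0.35294014] 0.6025477157297933 8.65
```

Emit:
step_arm:
  moves:
    - [[0, 0, 0], [0, 0, -0.25], 0.2]
    - [[0, 0, 0], [0, 0, -0.5], 0.2]
    - [[0, 0, 0], [0, 0, -0.75], 0.2]
    - [[0, 0, 0], [0.5, 0.1, -1], 0.2]
    - [[0, 0, 0], [0.75, 0.1, -1], 0.2]
    - [[0, 0, 0], [1, 0.1, -1], 0.2]
    - [[0, 0, 0], [1, 0.1, -1], 0.2]
    - [[0, 0, 0], [1, 0.1, -1], 0.2]

```text
clock: 9.45
eef_pos: [613.2, 118.8, 289.2]
tcp_rot: [3.14, -0.002, 1.517]
contact_force: [1.1, -0.9, -0.1]
opening: 0.6
grasp_force: 0.0
```

Emit:
step_arm:
  moves:
    - [[0, 0, 0], [0.35, 0.25, 0], 0.2]
    - [[0, 0, 0], [0.35, 0.25, 0], 0.2]
    - [[0, 0, 0], [0.35, 0.25, 0], 0.2]
    - [[0, 0, 0], [0.35, 0.25, 0], 0.2]
    - [[0, 0, 0], [0.35, 0.25, 0], 0.2]

```text
clock: 9.95
eef_pos: [666.0, 179.9, 288.1]
tcp_rot: [-3.141, 0.001, 1.513]
contact_force: [-0.2, -0.2, 0.4]
opening: 0.602
grasp_force: 0.0
```

```bash
cat > ov2.py <<'E'
from h import *
import sys
x,y,a,th=map(float,sys.argv[1:5])
s=telemetry.sense();print(s['eef_pos'],s['tcp_rot'],s['clock'])
g=imaging.grab_frame('wrist')[:,:,::-1].copy()
for n,z in dict(table_axis=42,crank_grip=138,pointer_tip=63,feed_grip=105).items():
    print(n,[(np.round(d['xy']).tolist(),round(d['conf'],2),np.round(at_z('wrist',d['xy'],z)[:2]).tolist()) for d in imaging.mark_of('wrist',n)[:2]])
w=lambda u,v,z:np.r_[x+np.cos(a)*u-np.sin(a)*v,y+np.sin(a)*u+np.cos(a)*v,z]
q=lambda p:tuple(int(t) for t in proj('wrist',p))
def circ(u,v,r,z,c): cv2.polylines(g,[np.array([q(w(u+r*np.cos(t),v+r*np.sin(t),z)) for t in np.linspace(0,6.28,60)])],True,c)
hx,hy=85*np.cos(th),110-85*np.sin(th)
circ(0,110,105,42,(0,255,0));circ(0,110,34,112,(0,255,0));circ(hx,hy,13,155,(255,0,255));circ(hx,hy,13,57,(255,0,255));circ(105,110,2,67,(0,0,255));circ(95,-130,38,78,(255,0,0))
cv2.imwrite('pics/'+sys.argv[5],g);print('axis',w(0,110,42),'handle',w(hx,hy,138))
E
python3 ov2.py 586.5 47 -0.061 -0.75 w5.png
```

```text
[666.03835829 179.87832688 288.06279426] [-3.14066355e+00  7.13392547e-04  1.51252731e+00] 9.95
table_axis []
crank_grip [([308.0, 156.0], 0.58, [658.0, 215.0])]
pointer_tip [([309.0, 156.0], 0.72, [657.0, 208.0]), ([349.0, 198.0], 0.71, [703.0, 154.0])]
feed_grip []
axis [593.20583946 156.79540845  42.        ] handle [658.8158236  210.83548599 138.        ]
```

View pics/w5.png

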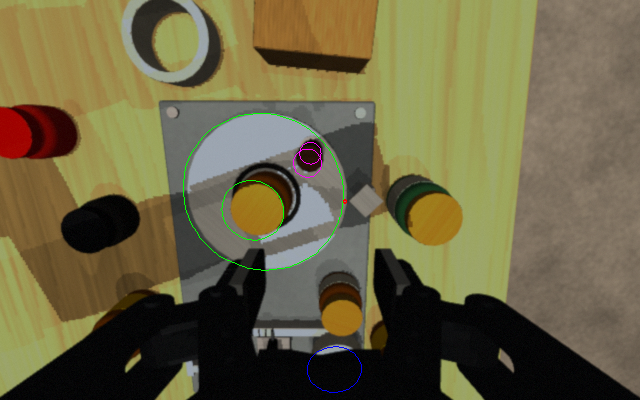

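The disc, handle (309,152) and pointer (365,198) match the model within about 3 mm. The handle is at about (659,211) and the axis at about (595,157). Descending onto the handle.

Emit:
step_arm:
  moves:
    - [[0, 0, 0], [0.153, -0.044, 0], 0.2]
    - [[0, 0, 0], [0.153, -0.044, 0], 0.2]
    - [[0, 0, 0], [0.153, -0.044, 0.2], 0.2]
    - [[0, 0, 0], [0.153, -0.044, 0.4], 0.2]
    - [[0, 0, 0], [0.153, -0.044, 0.6], 0.2]
    - [[0, 0, 0], [0.153, -0.044, 0.75], 0.2]
    - [[0, 0, 0], [0.153, -0.044, 0.845], 0.2]
    - [[0, 0, 0], [0.153, -0.044, 0.845], 0.2]

```text
clock: 11.0
eef_pos: [657.5, 210.8, 116.2]
tcp_rot: [-3.137, 0.002, 1.513]
contact_force: [-0.7, -0.2, 0.5]
opening: 0.6
grasp_force: 0.0
```

```bash
python3 - <<'E'
from h import *
s=telemetry.sense();print(s['eef_pos'],s['contact_force'],s['opening'],s['clock'])
g=imaging.grab_frame('wrist')[:,:,::-1].copy();cv2.imwrite('pics/w6.png',g)
E
```

```text
[657.51650576 210.81201455 116.2310753 ] [-0.68253825 -0.16558858  0.51155955] 0.5997634194313767 11.0
```

View pics/w6.png

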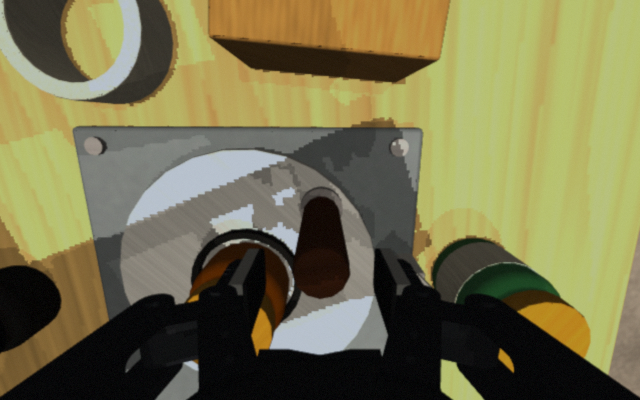

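```bash
python3 - <<'E'
from h import *
imaging.grab_frame('wrist')
print(at_z('wrist',(324,274),155),at_z('wrist',(322,195),57), telemetry.sense()['eef_pos'])
for n in('crank_grip',): print([(d['xy'],d['conf'],at_z('wrist',d['xy'],138)) for d in imaging.mark_of('wrist',n)[:2]])
E
```

```text
[663.49027312 213.84097347 155.        ] [664.17679016 227.43128994  57.        ] [659.87638277 211.72330555 119.96311091]
[([314.9, 258.6], 0.67, array([659.79904738, 213.7452187 , 138.        ]))]
```

Emit:
step_arm:
  moves:
    - [[0, 0, 0], [0.01, 0.01, 0], 0.2]
    - [[0, 0, 0], [0.01, 0.01, 0], -1]
    - [[0, 0, 0], [0.01, 0.01, 0], -1]
    - [[0, 0, 0], [0.01, 0.01, 0], -1]
    - [[0, 0, 0], [0.01, 0.01, 0], -1]
    - [[0, 0, 0], [0.01, 0.01, 0], -1]
    - [[0, 0, 0], [0.01, 0.01, 0], -1]
  squeeze: 50

```text
clock: 11.85
eef_pos: [661.8, 214.0, 120.7]
tcp_rot: [3.141, -0.0, 1.513]
contact_force: [-2.4, -0.5, 6.0]
opening: 0.278
grasp_force: 48.7
```

```bash
cat > arc.py <<'E'
from h import *
import sys
# arc.py cx cy step n : waypoints clockwise around (cx,cy) from the present angle, r=85
cx,cy,st=map(float,sys.argv[1:4]);n=int(sys.argv[4]);s=telemetry.sense();p=s['eef_pos']
phi=np.arctan2(p[1]-cy,p[0]-cx);print('pos',p.round(1),'F',s['contact_force'].round(1),'open',round(s['opening'],3),'t',s['clock'],'r',round(np.hypot(p[0]-cx,p[1]-cy),1),'phi',round(phi,3))
y0=s['tcp_rot'][2];X=np.array([np.cos(y0),np.sin(y0)]);Y=np.array([np.sin(y0),-np.cos(y0)])
for i in range(1,n+1):
    d=np.array([cx,cy])+85*np.array([np.cos(phi-i*st),np.sin(phi-i*st)])-p[:2];print(np.round([d@X/200,d@Y/200],3).tolist())
E
python3 arc.py 595.5 157 0.15 6
```

```text
pos [661.8 214.  120.7] F [-2.4 -0.5  6. ] open 0.278 t 11.85 r 87.4 phi 0.71
[-0.057, 0.032]
[-0.112, 0.065]
[-0.171, 0.089]
[-0.233, 0.105]
[-0.296, 0.11]
[-0.36, 0.107]
```

```bash
python3 arc.py 597 158 0.16 6
```

```text
pos [661.8 214.  120.7] F [-2.4 -0.5  6. ] open 0.278 t 11.85 r 85.6 phi 0.713
[-0.055, 0.041]
[-0.113, 0.075]
[-0.176, 0.1]
[-0.243, 0.114]
[-0.311, 0.118]
[-0.378, 0.11]
```

Emit:
step_arm:
  moves:
    - [[0, 0, 0], [-0.055, 0.041, 0], -1]
    - [[0, 0, 0], [-0.113, 0.075, 0], -1]
    - [[0, 0, 0], [-0.176, 0.1, 0], -1]
    - [[0, 0, 0], [-0.243, 0.114, 0], -1]
    - [[0, 0, 0], [-0.243, 0.114, 0], -1]

```text
clock: 12.35
eef_pos: [681.3, 162.5, 120.6]
tcp_rot: [-3.141, 0.001, 1.512]
contact_force: [-5.3, -2.4, 9.1]
opening: 0.279
grasp_force: 49.3
```

```bash
python3 arc.py 597 158 0.16 7
```

```text
pos [681.3 162.5 120.6] F [-5.3 -2.4  9.1] open 0.279 t 12.35 r 84.4 phi 0.053
[-0.068, 0.005]
[-0.135, -0.004]
[-0.2, -0.023]
[-0.261, -0.052]
[-0.317, -0.091]
[-0.366, -0.138]
[-0.407, -0.193]
```

```bash
python3 arc.py 596.3 158 0.2 8
```

```text
pos [681.3 162.5 120.6] F [-5.3 -2.4  9.1] open 0.279 t 12.35 r 85.1 phi 0.053
[-0.085, 0.0]
[-0.168, -0.015]
[-0.247, -0.048]
[-0.317, -0.095]
[-0.377, -0.155]
[-0.424, -0.226]
[-0.456, -0.305]
[-0.471, -0.388]
```

Emit:
step_arm:
  moves:
    - [[0, 0, 0], [-0.085, 0.0, 0], -1]
    - [[0, 0, 0], [-0.168, -0.015, 0], -1]
    - [[0, 0, 0], [-0.247, -0.048, 0], -1]
    - [[0, 0, 0], [-0.317, -0.095, 0], -1]
    - [[0, 0, 0], [-0.377, -0.155, 0], -1]
    - [[0, 0, 0], [-0.424, -0.226, 0], -1]
    - [[0, 0, 0], [-0.456, -0.305, 0], -1]
    - [[0, 0, 0], [-0.471, -0.388, 0], -1]

```text
clock: 13.15
eef_pos: [600.0, 74.7, 120.7]
tcp_rot: [3.137, -0.001, 1.513]
contact_force: [3.2, 4.0, 3.4]
opening: 0.282
grasp_force: 48.9
```

```bash
python3 arc.py 596.3 158 0.2 8
```

```text
pos [600.   74.7 120.7] F [3.2 4.  3.4] open 0.282 t 13.15 r 83.4 phi -1.526
[-0.008, -0.084]
[0.008, -0.167]
[0.041, -0.246]
[0.089, -0.316]
[0.15, -0.375]
[0.221, -0.421]
[0.3, -0.452]
[0.384, -0.467]
```

Emit:
step_arm:
  moves:
    - [[0, 0, 0], [0.0, -0.084, 0], -1]
    - [[0, 0, 0], [0.013, -0.167, 0], -1]
    - [[0, 0, 0], [0.045, -0.246, 0], -1]
    - [[0, 0, 0], [0.093, -0.316, 0], -1]
    - [[0, 0, 0], [0.153, -0.375, 0], -1]
    - [[0, 0, 0], [0.225, -0.421, 0], -1]
    - [[0, 0, 0], [0.304, -0.452, 0], -1]
    - [[0, 0, 0], [0.388, -0.467, 0], -1]

```text
clock: 13.95
eef_pos: [510.9, 158.2, 120.6]
tcp_rot: [3.139, -0.0, 1.514]
contact_force: [6.1, -3.0, 6.9]
opening: 0.276
grasp_force: 49.7
```

```bash
python3 arc.py 596.3 159 0.2 8
```

```text
pos [510.9 158.2 120.6] F [ 6.1 -3.   6.9] open 0.276 t 13.95 r 85.4 phi -3.133
[0.085, 0.005]
[0.168, 0.025]
[0.245, 0.06]
[0.313, 0.111]
[0.37, 0.173]
[0.413, 0.246]
[0.441, 0.326]
[0.453, 0.411]
```

Emit:
step_arm:
  moves:
    - [[0, 0, 0], [0.085, 0.005, 0], -1]
    - [[0, 0, 0], [0.168, 0.025, 0], -1]
    - [[0, 0, 0], [0.245, 0.06, 0], -1]
    - [[0, 0, 0], [0.313, 0.111, 0], -1]
    - [[0, 0, 0], [0.37, 0.173, 0], -1]
    - [[0, 0, 0], [0.413, 0.246, 0], -1]
    - [[0, 0, 0], [0.441, 0.326, 0], -1]
    - [[0, 0, 0], [0.453, 0.411, 0], -1]

```text
clock: 14.75
eef_pos: [597.2, 244.8, 120.6]
tcp_rot: [-3.141, -0.001, 1.514]
contact_force: [-3.6, -0.7, 11.7]
opening: 0.276
grasp_force: 50.3
```

```bash
python3 arc.py 596.2 159 0.2 8
```

```text
pos [597.2 244.8 120.6] F [-3.6 -0.7 11.7] open 0.276 t 14.75 r 85.8 phi 1.56
[-0.009, 0.085]
[-0.03, 0.167]
[-0.067, 0.243]
[-0.119, 0.311]
[-0.183, 0.366]
[-0.257, 0.408]
[-0.337, 0.435]
[-0.422, 0.445]
```

Emit:
step_arm:
  moves:
    - [[0, 0, 0], [-0.005, 0.085, 0], -1]
    - [[0, 0, 0], [-0.027, 0.167, 0], -1]
    - [[0, 0, 0], [-0.064, 0.243, 0], -1]
    - [[0, 0, 0], [-0.116, 0.311, 0], -1]
    - [[0, 0, 0], [-0.18, 0.366, 0], -1]
    - [[0, 0, 0], [-0.257, 0.408, 0], -1]
    - [[0, 0, 0], [-0.34, 0.435, 0], -1]
    - [[0, 0, 0], [-0.426, 0.444, 0], -1]

```text
clock: 15.55
eef_pos: [681.2, 153.9, 120.6]
tcp_rot: [3.141, -0.001, 1.513]
contact_force: [-4.7, 3.4, 10.8]
opening: 0.276
grasp_force: 50.4
```

Emit:
step_arm:
  moves:
    - [[0, 0, 0], [0, 0, 0], -1]
    - [[0, 0, 0], [0, 0, 0], -1]
    - [[0, 0, 0], [0, 0, 0], 0.2]
    - [[0, 0, 0], [0, 0, 0], 0.2]
    - [[0, 0, 0], [0, 0, 0], 0.2]
    - [[0, 0, 0], [0, 0, 0], 0.2]
    - [[0, 0, 0], [0, 0, 0], 0.2]

```text
clock: 16.25
eef_pos: [680.8, 153.1, 119.1]
tcp_rot: [-3.141, 0.0, 1.513]
contact_force: [0.3, -0.4, 0.9]
opening: 0.602
grasp_force: 0.0
```

```bash
python3 arc.py 596.2 159.7 0.2 1
```

```text
pos [680.8 153.1 119.1] F [ 0.3 -0.4  0.9] open 0.602 t 16.25 r 84.9 phi -0.078
[-0.084, -0.01]
```

Released with no contact force. I'll rise clear and check.

Emit:
step_arm:
  moves:
    - [[0, 0, 0], [0, 0, -0.15], 0.2]
    - [[0, 0, 0], [0, 0, -0.35], 0.2]
    - [[0, 0, 0], [0, 0, -0.6], 0.2]
    - [[0, 0, 0], [0, 0, -0.8], 0.2]
    - [[0, 0, 0], [0, -0.4, -0.9], 0.2]
    - [[0, 0, 0], [0, -0.4, -0.9], 0.2]
    - [[0, 0, 0], [0, -0.4, -0.9], 0.2]
    - [[0, 0, 0], [0, -0.4, -0.9], 0.2]

```text
clock: 17.05
eef_pos: [601.2, 157.7, 300.0]
tcp_rot: [3.14, -0.0, 1.514]
contact_force: [0.6, 0.3, 0.5]
opening: 0.6
grasp_force: 0.0
```

```bash
python3 - <<'E'
from h import *
im=imaging.grab_frame('wrist')[:,:,::-1];im2=imaging.grab_frame('side')[:,:,::-1]
cv2.imwrite('pics/end.png',np.hstack([cv2.resize(im[60:330,150:500],(400,309)),cv2.resize(im2[100:370,180:530],(400,309))]))
print(telemetry.sense()['eef_pos'])
E
```

```text
[601.83278807 157.51775857 298.99873499]
```

View pics/end.png

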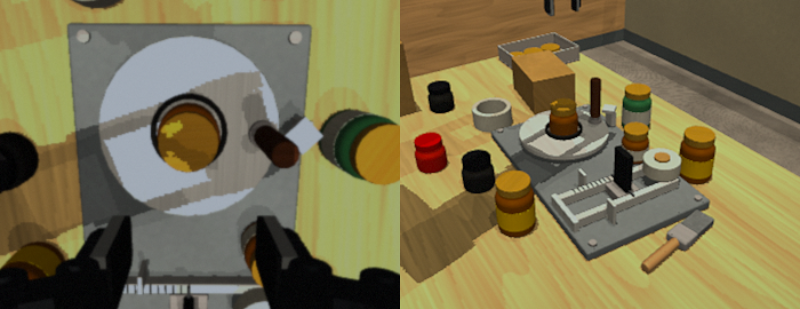

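The handle base (259,128) lies on the line from the axis (189,127) to the pointer (302,132). The jar is upright in its seat, the slide is home, and the bystanders look undisturbed. Handing in.

```bash
python3 -c "
from rig import r
print(r.sign_off())"
```

```text
the job is handed in; nothing more can be done
None
```

I ran the full labeller cycle and handed it in at about 17 s: the slide was held at the mark and returned home, and the handle was turned past the pointer, one full turn on, and left standing there, with the jar still in its seat; the sign-off returned no verdict.

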